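# Open the check-weight case and put the weight on the bread scale

### The job

The bread scale is due for its check. Take the larger of the two weight cases off the sloped stand and slide its foot fully home under the lips of the steel keeper on the white board, so that the keeper holds the base down; then draw the tight lid straight up off it and stand the lid, open end down, on the free half of the board beside the rails. Finally take the steel weight out of the case and stand it upright on the middle of the scale's pan; set lid and weight down rather than dropping them, leave the open case home in the keeper and everything else where it is.

Things in the scene. Friction and masses are not known exactly. Their poses are not given: they have to be found in the camera images.
- case: Base of the larger weight case, black plastic: foot plate 72 x 72 x 6 mm under a 46 mm square sleeve, walls to 46 mm above the foot's underside, round a 31 mm well (floor at 6 mm) that holds the weight. About 150 g empty. Starts closed in one pocket of the stand, leaning with it. Origin: centre of the foot's underside; z along its axis towards the lid, x and y along its sides.
- lid: Lid of the larger case, aluminium, 60 g: square cap 53 mm outside, 48 inside, 66 tall, open below. Origin: centre of its open rim; z towards its closed top. Fully on, its rim rests on the foot (6 mm above the case's origin; top at 72). Spring clips make it tight: 8 to 13 N over 40 mm of overlap, more than the full case weighs, so unless the foot is held down the whole case comes up with it.
- weight: 200 g steel check weight, 57 mm tall: body 28 mm across to 37 mm high, neck 14 mm across, knob 22 mm across from 45 to 55 mm high. Origin: centre of its underside; z up through the knob. Starts inside the closed case, origin 6 mm above the case's origin with 1.5 mm play; with the lid off its top 17 mm stand above the sleeve and it lifts out freely.
- small_case: The smaller weight case, closed, 240 g, in the other pocket: the same foot, but its lid is 42 mm square and its top only 48 mm above the foot's underside. Not wanted. Origin: centre of the foot's underside, z towards the lid.
- stand: Fixed grey sheet-metal stand 200 (y) x 100 (x) mm, 69 mm high at the back. Its face slopes 30 degrees, low edge at -x with a 10 mm lip; two pockets at y = +50 and -50 mm between 7 mm ribs. The cases stand loose and square in them, axis (-0.5, 0, 0.866) in this frame, and lift off along the axis or straight up. Origin: centre of the underside.
- board: Fixed white board 200 (x) x 220 (y) x 8 mm with a steel keeper on its +y half: two rails along x, 76 mm apart inside, centred on y = 50 mm, with inward lips (underside 10, top 13 mm above the board, 61 mm between them); open at the -x end with a flared mouth from x = -20 mm, stop at the +x end. Board clear from x = -100 to -20 mm for setting down. Origin: centre of the underside.
- keeper_home (a point): On the board's top face: where the centre of the foot's underside lies when the case is fully home against the stop. Axes as the board's; the case slides in along +x. The foot has 2 mm play to either side and 4 mm in height under the lips, which run from 41 mm before this point to 35 mm past it.
- lid_place (a point): Middle of the free half (-y) of the board, on its top face 8 mm above the desk; axes as the board's. The lid may stand some 25 mm off it across the board, 60 mm along.
- scale: Fixed beige bench scale, 255 (x) x 205 (y) mm, key panel and display towards -x, steel pan 165 x 195 mm over the rear part. Origin: centre of the underside.
- pan (a point): Middle of the scale's pan, on its top face, 74 mm above the desk. The pan does not give.
- calculator: Desk calculator 145 x 78 x 17 mm lying flat. Bystander.
- stapler: Black stapler 150 x 36 x 48 mm. Bystander.
- mug: White mug, 76 mm diameter, 90 mm tall. Bystander.
- sanitiser: Bottle 56 mm diameter, 150 mm tall. Bystander.
- loaf: Loaf of bread 270 mm long, 96 mm wide, 80 mm tall. Bystander.
There are look-alikes about, which are no part of the job. Leave any pink look-alike of the case alone.

How it is judged:
By the outcome, as a careful person would: the job done as asked, in the order asked, and still so for the second after the job is handed in, with the robot touching nothing.
It also fails if it takes over 61 s, if anything falls off the work surface, if the arm or the gripper's body presses on something with over 40 N, if the wrist force passes 120 N, or if a joint passes its speed limit or range.

### The arm

A 6-joint arm with a two-finger parallel gripper is mounted at the origin on the work surface. World frame = base frame: x ahead of the robot, y to its left, z up, the work surface at z = 0. Lengths are in m, angles in rad, forces in N, time in s.
With the tool pointing down it reaches from about 0.275 to 0.85 m from the base axis. Payload 5.2 kg.
Tool frame: the origin (TCP) lies midway between the tips of the shut fingers; the grasp point (between the pads) lies 19 mm behind it; z points along the fingers, y is the line along which they close (so a half turn about z gives the same grasp; the last joint's range is limited). The gripper opens to 85 mm and grips with 20 to 120 N. Pads are 22 mm wide; open, the fingers measure 114 mm over their backs; the gripper's body (76 mm by 85 mm) begins 54 mm behind the grasp point. The pads swing forward as they close: fully open they stand 13 mm farther back than shut.
Start: joints at [0.965, 0.259, 1.535, -0, 1.348, -0.203], TCP at [0.216, 0.506, 0.231] pointing down, gripper open.
Joint ranges: [-3.14, 3.14], [-0.91, 2.08], [0.19, 2.58], [-1.22, 4.36], [0.22, 2.71], [-3.12, 3.12]. Speed limits (rad/s): [2.57, 2.57, 3.14, 3.14, 3.14, 3.14].

### API

Orientations are given as a 3x3 rotation matrix whose columns are the frame's x, y, z axes.
In Python, from station import r gives the robot as it stands.
- The arm moves only by the shell command python3 -m crank 'ROWS' [OPENING]. ROWS is JSON, one flat list of numbers, 6 for each row, row after row: the shift along the tool's x, y, z in mm, then the turn, a rotation vector about the tool's x, y, z in rad. A call has exactly 8 rows; each row shifts and turns the commanded pose from where the row before left it, along the tool's axes as they then stand; what a row does not reach is not made up. A row lasts 1/10 s, in which the tool goes at most 50 mm and 8.59 degrees, less where a joint would pass 70% of its speed; a pose out of reach is approached as far as the arm can. A call is refused whole if a number of a shift passes 50 or a number of a turn 0.15, either way. A call with a gripper value outside its range is refused whole. OPENING is the gripper's target within -1 to 1 (fully open at 1, half-way at 0, shut at -1), set as the call begins (- or left out, the last holds). The fingers move at their own pace and stop on an object; the grip force is fixed at half the most. Time passes only in rows, so rows that do not move let the fingers close, or fill a call up. It gives the time, the measured TCP pose, the force, the opening and the grip force at its end, in the units of the state.
- r.get_obs(): the state, without advancing time (a new reading comes with each control period).
- r.read_camera(name): name is "side" or "top" or "wrist"; returns a dict with "image" (420x560x3 uint8, red, green, blue), "z_map" (420x560 float32, m along the optical axis (not along the pixel's ray), 0 where there is no reading), "fx", "fy", "cx", "cy" (pixels), "k1" (the pictures are not rectified: a ray, as slopes to the right and down, at radius r is drawn at 1 + k1 r^2 times it, then the intrinsics apply), "T" (4x4, takes a point from camera to world coordinates). Camera axes: x right, y down, z forward; pixel columns grow to the right and rows downward; lengths in m; the calibration is good to about 2 mm. A picture is of the moment at which its call begins.
- r.sign_off(): hands the job in; it is judged then, once.
The state is a dict: "t": time; "qpos": joint angles; "dq": joint speeds; "joint_efforts": joint torques, N m; "tool_pos": TCP position; "eef_rot": TCP orientation; "ft_force": force on the tool from outside, world axes, zero at the start; "moment": the same for the moment, N m; "opening": opening from 0.0 (shut) to 1.0 (fully open); "finger_force": force on a finger pad.
Only numpy, scipy, OpenCV 4.12 (cv2) and the standard library are available. Lean on these libraries where they do the work, as an engineer would, in place of code of your own. Each camera call takes 0.05 s, during which the arm holds its last target. There are 200 camera calls.

## Working session

There is one attempt and no reset: what is moved stays moved. The work goes in short steps, Python scripts to look and compute and a shell command to move; the robot and the scene stay as the last step left them, time stands still between calls to the robot, and variables do not carry over. Pictures are saved under pics/ and viewed, at most 10 in all, crops included, and the job is handed in when it is done.

```bash
ls; mkdir -p pics; cat > h.py <<'E'
from station import r
import numpy as np, cv2
def cap(n):
    c=r.read_camera(n); np.savez(f'{n}.npz',**c); return c
def load(n): return dict(np.load(f'{n}.npz'))
def cloud(c):
    H,W=c['z_map'].shape
    u,v=np.meshgrid(np.arange(W),np.arange(H))
    K=np.array([[c['fx'],0,c['cx']],[0,c['fy'],c['cy']],[0,0,1]],float)
    p=np.stack([u,v],-1).reshape(-1,1,2).astype(float)
    x=(p[:,0,0]-c['cx'])/c['fx'];y=(p[:,0,1]-c['cy'])/c['fy']
    xd,yd=x.copy(),y.copy()
    for _ in range(15):
        s=1+c['k1']*(x*x+y*y); x=xd/s;y=yd/s
    z=c['z_map'].ravel()
    P=np.stack([x*z,y*z,z,np.ones_like(z)],-1)@c['T'].T
    return P[:,:3].reshape(H,W,3)
def proj(c,P):
    P=np.atleast_2d(P);q=(P-c['T'][:3,3])@c['T'][:3,:3]
    x=q[:,0]/q[:,2];y=q[:,1]/q[:,2];s=1+c['k1']*(x*x+y*y)
    return np.stack([c['fx']*x*s+c['cx'],c['fy']*y*s+c['cy']],-1)
def save(img,n): cv2.imwrite(f'pics/{n}.png',img[:,:,::-1])
E
python3 - <<'E'
from h import *
for n in ['top','side']:
    c=cap(n); save(c['image'],n)
    print(n,c['T'].round(3).tolist(),c['fx'],c['k1'])
o=r.get_obs(); print({k:np.round(v,3).tolist() for k,v in o.items()})
E
```

```text
pics
top [[0.019, -0.993, 0.115, 0.382], [-1.0, -0.02, -0.012, 0.017], [0.014, -0.115, -0.993, 1.517], [0.0, 0.0, 0.0, 1.0]] 484.75128391906645 -0.045375390415401416
side [[0.982, -0.12, 0.149, 0.311], [-0.191, -0.579, 0.793, -1.112], [-0.009, -0.806, -0.591, 0.937], [0.0, 0.0, 0.0, 1.0]] 458.4710603792741 0.038491499833207654
{'t': 0.1, 'qpos': [0.965, 0.259, 1.536, -0.0, 1.348, -0.203], 'dq': [-0.0, 0.0, -0.003, 0.002, 0.002, 0.0], 'joint_efforts': [0.001, -44.697, -29.125, -0.0, 0.006, 0.0], 'tool_pos': [0.215, 0.506, 0.231], 'eef_rot': [[-0.92, 0.392, -0.001], [0.392, 0.92, -0.001], [0.0, -0.002, -1.0]], 'ft_force': [0.494, -0.446, 0.643], 'moment': [0.02, -0.003, -0.002], 'finger_force': 0.0, 'opening': 0.999}
```

View pics/top.png

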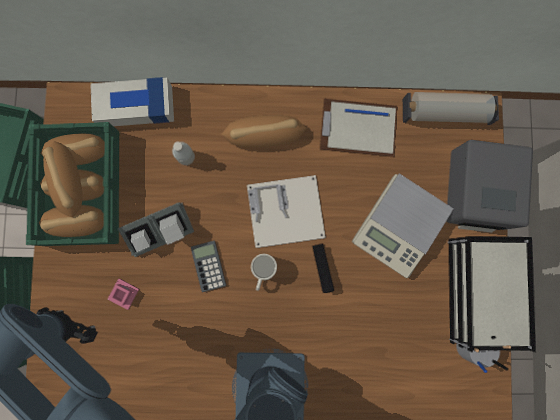

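View pics/side.png

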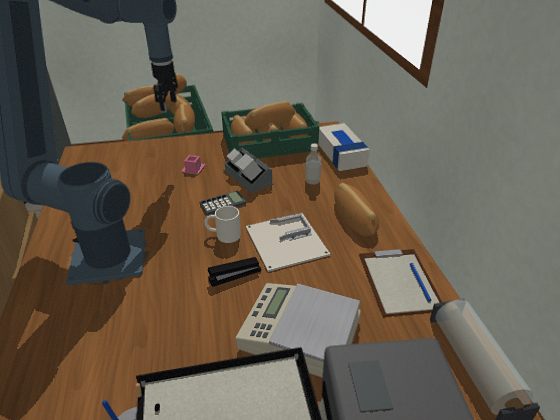

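Top view: two closed cases sit on the stand, at (140,238) and (172,228), and the pink look-alike is at (123,293). The keeper is at (268,200) with its mouth towards the robot, and the pan is at (410,215). The right-hand case looks larger, so I'll check it in a crop and with depth.

```bash
python3 - <<'E'
from h import *
c=load('top'); P=cloud(c)
a=cv2.resize(c['image'][195:265,110:230],None,fx=4.6,fy=4.6,interpolation=cv2.INTER_CUBIC)
b=cv2.resize(c['image'][170:255,240:335],None,fx=5,fy=5,interpolation=cv2.INTER_CUBIC)
s=load('side'); d=cv2.resize(s['image'][140:200,215:285],None,fx=3.5,fy=3.5)
im=np.zeros((600,800,3),np.uint8)
im[:300,:520]=a[:300,:520]; b=cv2.resize(b,(330,295)); im[302:597,:330]=b; im[302:302+d.shape[0],340:340+d.shape[1]]=d
save(im,'crop1')
for n,p in dict(c1=(140,238),c2=(172,228),pan=(410,212),board=(300,215)).items(): print(n,P[p[1],p[0]].round(3))
# stand region
Q=P[200:262,118:195].reshape(-1,3);
m=Q[:,2]>.02
print('bbox stand',Q[m].min(0),Q[m].max(0), Q[:,2].max())
# pan: z near .074
Z=P[:,:,2]; I=c['image'].astype(int)
m=np.zeros(Z.shape,bool); m[165:290,345:460]=1
mm=m&(abs(Z-.074)<.006); print('pan med z',np.median(Z[mm]),mm.sum())
rect=cv2.minAreaRect((P[mm][:,:2]*1000).astype(np.float32)); print('pan',rect)
m=np.zeros(Z.shape,bool); m[170:255,240:335]=1
mm=m&(I.min(2)>150)&(Z<.02)&(Z>-.01); print('board z',np.median(Z[mm]),mm.sum()); print(cv2.minAreaRect((P[mm][:,:2]*1000).astype(np.float32)))
# pixel height map of stand, coarse
print((Z[204:258:3,122:192:4]*1000).round().astype(int))
E
```

```text
c1 [0.441 0.391 0.092]
c2 [0.471 0.295 0.108]
pan [ 0.536 -0.412  0.071]
board [ 0.526 -0.084  0.008]
bbox stand [0.38176318 0.01673297 0.02014306] [0.55464619 0.46537756 1.51721265] 1.5172126539984985
pan med z 0.07226910960349398 3351
pan ((499.22882080078125, -424.64166259765625), (267.95526123046875, 375.7206726074219), 88.56251525878906)
board z 0.006160638049999667 3467
((539.2340087890625, -37.86321258544922), (196.17835998535156, 215.39002990722656), 9.263631820678711)
[[  0  -4 -11   3  -4  -3  -5  -3  -2  -4  -4   3  -2  63  74  19  -4  -1]
 [ -4   0   1  -2  -9  -1  -6   3  -5  -2  -3  67  65  60  63  -3  -5  -7]
 [ -1  -3   0   7  -4   8  -4  -3  -5  -7  64  59  62  61  52  55  -9   1]
 [ -2  -2  -1   3  -3   3   2  -3  66  64  60  63  65  60  64  58  -2   0]
 [ -1  -6  -1  -3   2  -5  63  63  61  63  62  64  66  69  57  52  41   2]
 [ -6  -5  -3   2  65  64  65  55  55  63  53  71  87  91  57  50  37  -1]
 [ -2   1  -2  67  62  62  58  56  58  56  80  92 101 108  84  47  41  -4]
 [  6  69  58  63  57  66  59  54  50  50 100 107 116 116 107  35  25  21]
 [ 68  66  58  60  61  59  56  51  48  42 118 117 111 111 106  48  29  25]
 [ 56  62  58  58  53  72  58  50  53  43 111 107 110 107 103  83  25   2]
 [ 67  60  57  62  76  89  54  45  38  28 103 104 102  97 102  96   1   0]
 [ 47  50  57  83  93  92  76  45  38  30  30 101 104  89  89  90  -2  -4]
 [ -3  47  47  92  88  88  82  39  35  32  28  99  97  90  -3   0  -4  -5]
 [ -1  38  42  89  86  84  76  29  30  27   1   2  -6  -3  -1   2  -3  -1]
 [ -4  -4  33  83  76  79  76  29   3   0  -4  -2  -5  -5  -2  -1  -8  -6]
 [  3  -2  35  25  76  70  25   0  -2  -5  -4  -6   5 -10  -1  -1   1   3]
 [  0  -4  -7  27  26   5   1   0   0  -1  -4   3   2   4   3  -5  -1   2]
 [  3   0  -1  -2  -2  -2  -1  -3  -2  -3   1   1  -3   4  -2   0   4  -2]]
```

View pics/crop1.png

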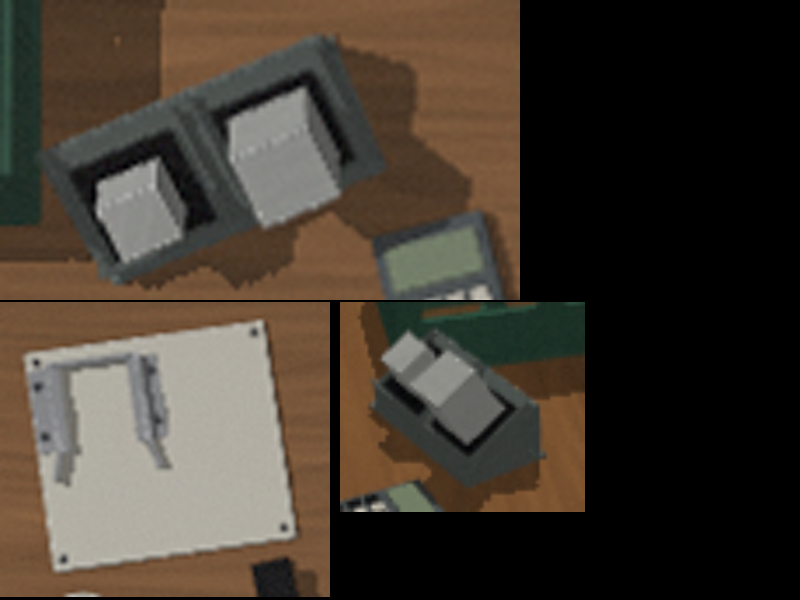

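The right-hand case (172,228) is clearly the larger: its lid is bigger and its top is about 20 mm higher. The crop also gives the lid-top corners and the board corners. I'll compute the poses from these.

```bash
cat >> h.py <<'E'
def ray(c,uv):
    uv=np.atleast_2d(uv).astype(float)
    xd=(uv[:,0]-c['cx'])/c['fx'];yd=(uv[:,1]-c['cy'])/c['fy'];x,y=xd,yd
    for _ in range(15):
        s=1+c['k1']*(x*x+y*y); x=xd/s;y=yd/s
    return np.stack([x,y,np.ones_like(x)],-1)@c['T'][:3,:3].T
def onplane(c,uv,p0,n):
    d=ray(c,uv);o=c['T'][:3,3]; t=((p0-o)@n)/(d@n); return o+d*t[:,None]
def unit(v): return v/np.linalg.norm(v)
def go(p,R):
    from scipy.spatial.transform import Rotation as S
    o=r.get_obs();Rn=o['eef_rot'];w=S.from_matrix(Rn.T@R).as_rotvec()
    print('turn',w.round(3),'then shift mm',(1000*R.T@(np.array(p)-o['tool_pos'])).round(1),'before',(1000*Rn.T@(np.array(p)-o['tool_pos'])).round(1),'t',round(o['t'],2))
def st():
    o=r.get_obs();print({k:np.round(o[k],3).tolist() for k in('t','tool_pos','ft_force','opening','finger_force','qpos')});return o
E
python3 - <<'E'
from h import *
c=load('top');P=cloud(c);Z=P[:,:,2]
zz=np.array([0,0,1.])
A=lambda q:np.array([(110+u/4.6,195+v/4.6) for u,v in q])-.4
B=lambda q:np.array([(240+u/3.474,170+(v-302)/3.474) for u,v in q])-.4
back=onplane(c,A([(40,155),(325,38)]),np.array([0,0,.069]),zz); print('stand back',back.round(4),np.linalg.norm(back[0]-back[1]))
sy=unit(back[0]-back[1]); print('stand yaw',np.degrees(np.arctan2(-sy[0],sy[1])))
bc=onplane(c,B([(25,353),(262,320),(298,538),(55,571)]),np.array([0,0,.008]),zz); print('board',bc.round(4),bc.mean(0).round(4),[np.linalg.norm(bc[i]-bc[i-1]).round(4) for i in range(4)])
by=unit(bc[0]-bc[1]+bc[3]-bc[2]);print('board yaw',np.degrees(np.arctan2(-by[0],by[1])), 'x',np.degrees(np.arctan2(*(bc[0]-bc[3]+bc[1]-bc[2])[[1,0]])))
# lid top
q=A([(228,157),(312,130),(342,195),(265,228)])
m=np.zeros(Z.shape,np.uint8);qq=q.mean(0)+(q-q.mean(0))*.85
cv2.fillConvexPoly(m,qq.round().astype(np.int32),1)
X=P[m>0];print(len(X));c0=X.mean(0)
sv=np.linalg.svd(X-c0)[2][2];sv*=np.sign(sv[2]);print('plane n',sv.round(3),c0.round(4))
yaw=np.arctan2(-sy[0],sy[1]);n=np.array([-.5*np.cos(yaw),-.5*np.sin(yaw),.866])
L=onplane(c,q,c0,n);print('model n',n.round(3),'lid corners',L.round(4),L.mean(0).round(4),[np.linalg.norm(L[i]-L[i-1]).round(4) for i in range(4)])
print('case origin',(L.mean(0)-.072*n).round(4))
I=c['image'].astype(int)
m=np.zeros(Z.shape,bool); m[165:290,345:460]=1
g=m&(abs(Z-.072)<.012)
k=cv2.connectedComponents(cv2.morphologyEx(g.astype(np.uint8),cv2.MORPH_OPEN,np.ones((3,3))))[1]
mm=(k==k[212,410]);print('scale top',mm.sum(),np.median(Z[mm]));(ce,sz,an)=cv2.minAreaRect((P[mm][:,:2]*1000).astype(np.float32));print(ce,sz,an)
im=cv2.resize(c['image'][165:285,345:460],None,fx=5,fy=5,interpolation=cv2.INTER_CUBIC);save(im,'scale')
E
```

```text
stand back [[0.4697 0.4635 0.069 ]
 [0.55   0.2809 0.069 ]] 0.19945417372394117
stand yaw 23.75185830982134
board [[ 0.6202  0.0851  0.008 ]
 [ 0.6551 -0.1296  0.008 ]
 [ 0.4575 -0.1637  0.008 ]
 [ 0.4239  0.0535  0.008 ]] [ 0.5392 -0.0387  0.008 ] [np.float64(0.1989), np.float64(0.2176), np.float64(0.2006), np.float64(0.2198)]
board yaw 9.009831878515207 x 9.481610858943553
267
plane n [0.982 0.17  0.082] [0.4557 0.2931 0.1191]
model n [-0.458 -0.201  0.866] lid corners [[0.467  0.3266 0.1328]
 [0.485  0.2755 0.1305]
 [0.4461 0.2594 0.1062]
 [0.4243 0.3073 0.1058]] [0.4556 0.2922 0.1188] [np.float64(0.0541), np.float64(0.0542), np.float64(0.0486), np.float64(0.0526)]
case origin [0.4886 0.3067 0.0565]
scale top 3706 0.07165270476449048
(526.599609375, -414.747314453125) (201.23080444335938, 184.49569702148438) 57.29567337036133
```

View pics/scale.png

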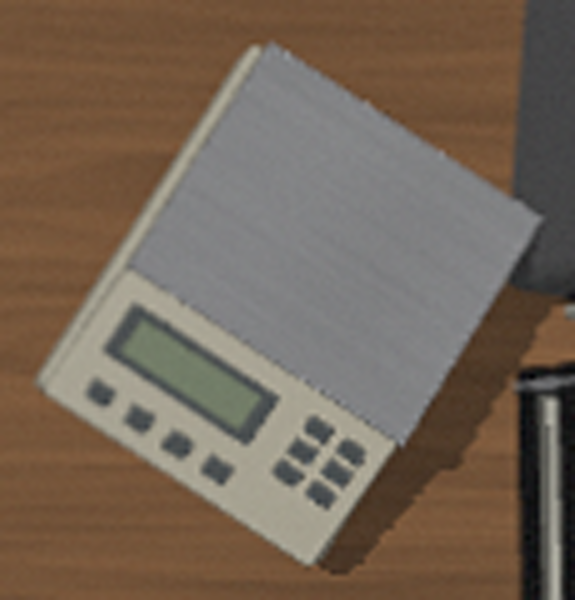

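```bash
python3 - <<'E'
from h import *
from scipy.optimize import least_squares
c=load('top');P=cloud(c);Z=P[:,:,2];zz=np.array([0,0,1.])
A=lambda q:np.array([(110+u/4.6,195+v/4.6) for u,v in q])-.4
q=A([(228,157),(312,130),(342,195),(265,228)])
m=np.zeros(Z.shape,np.uint8);qq=q.mean(0)+(q-q.mean(0))*.85
cv2.fillConvexPoly(m,qq.round().astype(np.int32),1)
X=P[(m>0)&(Z<.14)&(Z>.07)]
f=lambda p:(p[0]+p[1]*(X[:,0]-.46)+p[2]*(X[:,1]-.295)-X[:,2])
s=least_squares(f,[.1,.5,.2],loss='soft_l1',f_scale=.003).x
n=unit(np.array([-s[1],-s[2],1]));print(len(X),'n',n.round(3),'yaw',np.degrees(np.arctan2(-n[1],-n[0])))
yaw=np.radians(23.5);n=np.array([-.5*np.cos(yaw),-.5*np.sin(yaw),.866]);c0=np.median(X,0);
L=onplane(c,q,c0,n);print('top centre',L.mean(0).round(4),[np.linalg.norm(L[i]-L[i-1]).round(4) for i in range(4)], np.degrees(np.arctan2(*(-(L[1]-L[0]+L[2]-L[3]))[:2])))
print('lid corners',L.round(4).tolist())
print('case origin',(L.mean(0)-.072*n).round(4))
pc=onplane(c,np.array([(345+u/5,165+v/5) for u,v in [(265,45),(540,218),(402,445),(130,268)]])-.4,np.array([0,0,.074]),zz)
print('pan',pc.mean(0).round(4),[np.linalg.norm(pc[i]-pc[i-1]).round(4) for i in range(4)])
# side-camera crosscheck: project lid corners
sc=load('side');im=sc['image'].copy();pp=proj(sc,L);print('side px',pp.round(1).tolist())
# target grasp: TCP 38mm below the top along axis; hover 90 above top
T=L.mean(0);z=-n;y=np.array([-np.sin(yaw),np.cos(yaw),0]);R=np.stack([np.cross(y,z),y,z],1)
print(R.round(3).tolist())
go(T+n*.1,R); y=-y;R=np.stack([np.cross(y,z),y,z],1);go(T+n*.1,R)
E
```

```text
264 n [-0.437 -0.215  0.873] yaw 26.189157033337274
top centre [0.4565 0.2954 0.1025] [np.float64(0.0547), np.float64(0.0549), np.float64(0.0492), np.float64(0.0532)] -21.900029988884015
lid corners [[0.468, 0.3302, 0.1166], [0.4862, 0.2785, 0.1144], [0.4469, 0.2622, 0.0898], [0.4248, 0.3107, 0.0893]]
case origin [0.4895 0.3097 0.0402]
pan [ 0.5321 -0.416   0.074 ] [np.float64(0.161), np.float64(0.1962), np.float64(0.1634), np.float64(0.1934)]
side px [[245.7, 152.8], [252.9, 160.0], [242.7, 169.6], [234.9, 163.4]]
[[-0.794, -0.399, 0.459], [-0.345, 0.917, 0.199], [-0.5, 0.0, -0.866]]
turn [-0.214 -0.495 -0.794] then shift mm [ -54.9 -288.9   79.6] before [-269.9 -135.1   41.6] t 0.1
turn [-0.608  0.263  2.263] then shift mm [ 54.9 288.9  79.6] before [-269.9 -135.1   41.6] t 0.1
```

```bash
python3 -m crank '[0,0,0,-0.03,-0.07,-0.113, 0,0,0,-0.03,-0.07,-0.113, 0,0,0,-0.03,-0.07,-0.113, 0,0,0,-0.03,-0.07,-0.113, 0,0,0,-0.03,-0.07,-0.113, 0,0,0,-0.03,-0.07,-0.113, 0,0,0,-0.03,-0.07,-0.113, 0,0,0,0,0,0]' 1
python3 -m crank '[-8,-41,11,0,0,0, -8,-41,11,0,0,0, -8,-41,11,0,0,0, -8,-41,11,0,0,0, -8,-41,11,0,0,0, -8,-41,11,0,0,0, -7,-43,13,0,0,0, 0,0,0,0,0,0]'
python3 - <<'E'
from h import *
st();c=cap('wrist');im=c['image'].copy()
T=np.array([.4565,.2954,.1025]);yaw=np.radians(23.5);n=np.array([-.5*np.cos(yaw),-.5*np.sin(yaw),.866])
z=-n;y=np.array([-np.sin(yaw),np.cos(yaw),0]);R=np.stack([np.cross(y,z),y,z],1)
go(T+n*.1,R)
for a in(-1,1):
  for b in (-1,1):
    u=proj(c,T+.0265*(a*R[:,0]+b*R[:,1]))[0];print(u.round(1));cv2.circle(im,tuple(int(k) for k in u.round()),3,(255,0,0),1)
save(im,'w1')
E
```

```text
t: 0.9
tool_pos: [0.2138, 0.504, 0.2296]
eef_rot: [[-0.797, -0.398, 0.454], [-0.347, 0.917, 0.194], [-0.494, -0.003, -0.869]]
ft_force: [-1.2, -0.1, -0.7]
opening: 1.003
finger_force: 0.0
t: 1.7
tool_pos: [0.4127, 0.2725, 0.1905]
eef_rot: [[-0.802, -0.386, 0.457], [-0.335, 0.923, 0.192], [-0.495, 0.001, -0.869]]
ft_force: [0.4, 0.7, 0.4]
opening: 0.998
finger_force: 0.0
{'t': 1.7, 'tool_pos': [0.413, 0.272, 0.19], 'ft_force': [0.406, 0.721, 0.404], 'opening': 0.998, 'finger_force': 0.0, 'qpos': [0.334, -0.077, 2.146, 0.06, 0.556, -1.675]}
turn [-0.005 -0.006 -0.013] then shift mm [0.4 1.3 1.3] before [0.5 1.3 1.3] t 1.75
[252.6 235.9]
[314.4 235.4]
[250.2 175.1]
[315.9 174.4]
```

View pics/w1.png

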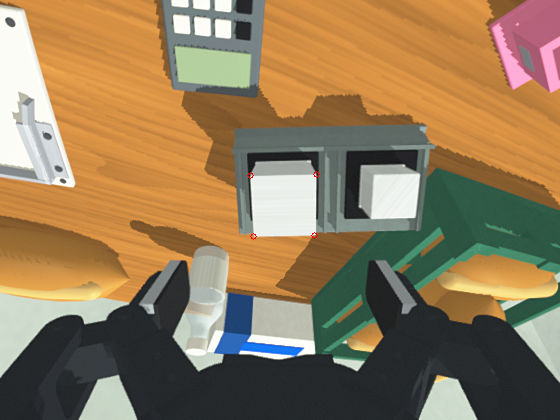

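The predicted lid-corner circles sit on the lid's corners, so the estimate holds. Next I descend along the axis and close.

```bash
python3 -m crank '[0.5,1.3,15,-0.005,-0.006,-0.013, 0,0,20,0,0,0, 0,0,20,0,0,0, 0,0,20,0,0,0, 0,0,20,0,0,0, 0,0,20,0,0,0, 0,0,18,0,0,0, 0,0,10,0,0,0]'
python3 -m crank '[0,0,0,0,0,0, 0,0,0,0,0,0, 0,0,0,0,0,0, 0,0,0,0,0,0, 0,0,0,0,0,0, 0,0,0,0,0,0, 0,0,0,0,0,0, 0,0,0,0,0,0]' -1
python3 -m crank '[0,0,-5,0,0,0, 0,0,-10,0,0,0, 0,0,-15,0,0,0, 0,0,-20,0,0,0, 0,0,-20,0,0,0, 0,0,-10,0,0,0, 0,0,0,0,0,0, 0,0,0,0,0,0]'
python3 - <<'E'
from h import *
st();c=cap('wrist');save(c['image'],'w2')
E
```

```text
t: 2.55
tool_pos: [0.4731, 0.3091, 0.0709]
eef_rot: [[-0.796, -0.41, 0.446], [-0.357, 0.912, 0.201], [-0.489, 0.001, -0.872]]
ft_force: [0.0, 0.4, -0.0]
opening: 1.001
finger_force: 0.0
t: 3.35
tool_pos: [0.4737, 0.3078, 0.0732]
eef_rot: [[-0.794, -0.409, 0.45], [-0.356, 0.912, 0.201], [-0.493, -0.001, -0.87]]
ft_force: [-5.2, -0.0, 7.0]
opening: 0.611
finger_force: 64.2
t: 4.15
tool_pos: [0.4378, 0.2913, 0.1419]
eef_rot: [[-0.794, -0.409, 0.449], [-0.356, 0.913, 0.2], [-0.492, -0.001, -0.871]]
ft_force: [0.7, 0.2, -5.1]
opening: 0.613
finger_force: 64.2
{'t': 4.15, 'tool_pos': [0.438, 0.291, 0.142], 'ft_force': [0.688, 0.2, -5.132], 'opening': 0.613, 'finger_force': 64.165, 'qpos': [0.352, 0.064, 2.154, 0.083, 0.412, -1.708]}
```

View pics/w2.png

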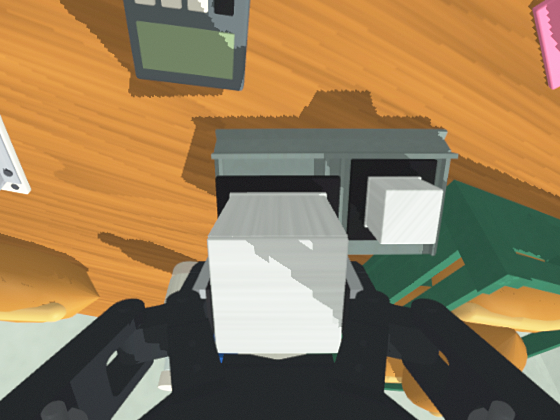

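The case is held and clear of the stand. I'll measure where it sits in the hand, from the lid-top edge pixels (208,238)–(347,238) and depth.

```bash
python3 - <<'E'
from h import *
c=load('wrist');P=cloud(c);o=r.get_obs();R=o['eef_rot'];t=o['tool_pos']
Q=(P-t)@R*1000
a=Q[250:340,225:335].reshape(-1,3);print('top face z med',np.median(a,0).round(1), 'slopes', [round(float(np.median(Q[s][...,2])),1) for s in (np.s_[250:270,225:335],np.s_[320:340,225:335],np.s_[250:340,225:245],np.s_[250:340,315:335])])
zt=np.median(a[:,2]);
L=(onplane(c,[(208,238),(347,238),(345,352),(216,353)],t+R[:,2]*zt/1000,R[:,2])-t)@R*1000;print('edges',L.round(1))
b=Q[200:230,240:330].reshape(-1,3);print('side face',np.median(b,0).round(1),[np.median(Q[v,240:330],0).round(1) for v in(198,205,215,225,233)])
print('foot px',[np.median(Q[v,235:325],0).round(1) for v in(180,184,188,191)])
print('cam in tool',((c['T'][:3,3]-t)@R*1000).round(1))
E
```

```text
top face z med [  7.6  -0.  -38.6] slopes [-38.5, -38.7, -38.6, -38.7]
edges [[ 31.6 -26.3 -38.6]
 [ 31.6  25.  -38.6]
 [-21.1  28.1 -38.6]
 [-21.7 -26.8 -38.6]]
side face [ 31.3   2.4 -11.1] [array([31.1,  3.1, 17.2]), array([31.2,  2.8,  4.1]), array([ 31.4,   2.5, -11.8]), array([ 31.5,   2.2, -24.8]), array([ 31.5,   2. , -33.4])]
foot px [array([38.8,  0.5, 27.6]), array([36.4,  0.5, 27.8]), array([34.1,  0.5, 27.5]), array([32.3,  0.5, 27.5])]
cam in tool [  76.6   -0.7 -143. ]
```

```bash
cat >> h.py <<'E'
BC=np.array([.5392,-.0387,.008]);BY=np.radians(9.2)
bx=np.array([np.cos(BY),np.sin(BY),0]);by=np.array([-np.sin(BY),np.cos(BY),0]);RB=np.stack([-bx,by,np.array([0,0,-1.])],1)
def bpt(x,y,z=0): return BC+bx*x/1000+by*y/1000+np.array([0,0,z/1000])
E
python3 - <<'E'
from h import *
c=load('wrist');R=r.get_obs()['eef_rot'];print('cam fwd in tool',(R.T@c['T'][:3,2]).round(3))
go(bpt(120,50,200),RB)
E
```

```text
cam fwd in tool [-0.298  0.     0.955]
turn [0.066 0.51  0.255] then shift mm [-167.4 -291.9  -66.6] before [-107.9 -325.3  -15.3] t 4.2
```

```bash
python3 -m crank '[0,0,-20,0,0,0, 0,0,-20,0,0,0, 0,0,0,0.011,0.085,0.0425, 0,0,0,0.011,0.085,0.0425, 0,0,0,0.011,0.085,0.0425, 0,0,0,0.011,0.085,0.0425, 0,0,0,0.011,0.085,0.0425, 0,0,0,0.011,0.085,0.0425]'
python3 -m crank '[-23,-36,-4,0,0,0, -23,-36,-4,0,0,0, -23,-36,-4,0,0,0, -23,-36,-4,0,0,0, -23,-36,-4,0,0,0, -23,-36,-4,0,0,0, -23,-36,-4,0,0,0, -23,-36,-4,0,0,0]'
python3 -m crank '[0,0,0,0,0,0, 0,0,0,0,0,0, 0,0,0,0,0,0, 0,0,0,0,0,0, 0,0,0,0,0,0, 0,0,0,0,0,0, 0,0,0,0,0,0, 0,0,0,0,0,0]'
python3 - <<'E'
from h import *
st();go(bpt(120,50,200),RB);c=cap('wrist');im=c['image'].copy()
for q in [(100,110),(100,-110),(-100,110),(-100,-110)]: print(q,proj(c,bpt(*q)).round(1))
save(im,'w3')
E
```

```text
t: 5.0
tool_pos: [0.4205, 0.2838, 0.1761]
eef_rot: [[-0.987, -0.159, -0.002], [-0.159, 0.987, -0.0], [0.002, -0.0, -1.0]]
ft_force: [0.1, 0.6, -4.1]
opening: 0.614
finger_force: 65.1
t: 5.8
tool_pos: [0.6493, 0.027, 0.2073]
eef_rot: [[-0.987, -0.16, 0.0], [-0.16, 0.987, 0.001], [-0.0, 0.001, -1.0]]
ft_force: [0.3, 0.5, -3.9]
opening: 0.614
finger_force: 65.4
t: 6.6
tool_pos: [0.6477, 0.0289, 0.2094]
eef_rot: [[-0.987, -0.161, 0.002], [-0.161, 0.987, 0.001], [-0.002, 0.0, -1.0]]
ft_force: [0.5, 0.1, -5.3]
opening: 0.612
finger_force: 65.9
{'t': 6.6, 'tool_pos': [0.648, 0.029, 0.209], 'ft_force': [0.485, 0.124, -5.318], 'opening': 0.612, 'finger_force': 65.949, 'qpos': [-0.128, 0.448, 1.314, 0.001, 1.378, -1.86]}
turn [0.    0.002 0.001] then shift mm [-2.1  0.6  1.4] before [-2.1  0.6  1.4] t 6.6
(100, 110) [[332.1 164.6]]
(100, -110) [[138.5 164.7]]
(-100, 110) [[341.4 -39.1]]
(-100, -110) [[116.8 -35.9]]
```

View pics/w3.png

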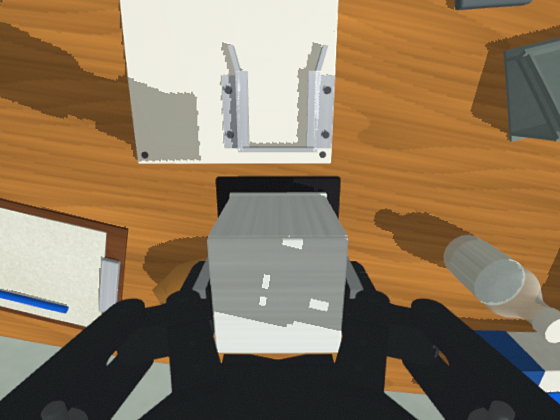

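```bash
python3 - <<'E'
from h import *
c=load('wrist');P=cloud(c);Q=(P-BC)@np.stack([bx,by,[0,0,1]],1)*1000
reg=Q[20:165,200:345].reshape(-1,3)
b=reg[(abs(reg[:,2])<4)];print('board z',np.median(b[:,2]),b[:,2].std())
h=reg[(reg[:,2]>10)&(reg[:,2]<17)];print(len(h),np.median(h[:,2]))
for x0 in range(-25,100,10):
    s=h[(h[:,0]>x0)&(h[:,0]<x0+10)][:,1]
    if len(s)<5: continue
    L=s[s>50];R=s[s<50]
    print(x0,len(s),'left lip',L.min().round(1) if len(L) else 0,L.max().round(1) if len(L) else 0,'right',R.min().round(1) if len(R) else 0,R.max().round(1) if len(R) else 0)
s=h[(abs(h[:,1]-50)<25)];print('stop x',np.percentile(s[:,0],[0,5,25,50,75,95]).round(1) if len(s) else 0)
im=cv2.resize(c['image'][30:175,205:350],None,fx=4,fy=4,interpolation=cv2.INTER_CUBIC);save(im,'k')
E
```

```text
board z -0.1356253081342615 1.0484177509537083
2537 12.65583927263498
-25 79 left lip 91.1 97.1 right -0.8 5.3
-15 116 left lip 88.5 95.4 right 1.0 7.1
-5 143 left lip 79.9 92.7 right 3.8 17.6
5 262 left lip 79.1 91.3 right 5.1 17.7
15 255 left lip 79.2 91.7 right 4.8 17.5
25 261 left lip 79.4 91.6 right 5.5 17.2
35 255 left lip 79.0 91.4 right 5.1 17.8
45 230 left lip 79.1 91.6 right 5.2 17.6
55 230 left lip 79.2 91.2 right 5.6 17.4
65 237 left lip 79.4 91.6 right 5.3 17.9
75 469 left lip 51.0 91.4 right 5.8 50.0
stop x [78.8 79.  80.  81.1 82.3 83.3]
```

View pics/k.png

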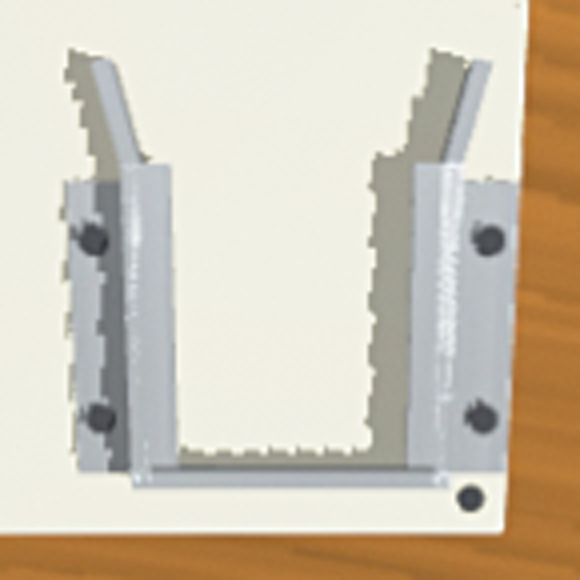

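Depth shows the lips' inner edges at board y 17.6 and 79.2, so they are centred at 48.4 and parallel. The stop face is at x≈79, so home is x≈43. Next I check mug clearance and compute the move.

```bash
python3 - <<'E'
from h import *
c=load('top');P=cloud(c);Q=(P-BC)@np.stack([bx,by,[0,0,1]],1)*1000
q=Q[245:295,245:285].reshape(-1,3);q=q[(q[:,2]>70)&(q[:,2]<95)];print('mug rim board frame',np.percentile(q,[2,50,98],axis=0).round(0).tolist())
q=Q[240:300,305:340].reshape(-1,3);q=q[(q[:,2]>25)&(q[:,2]<60)];print('stapler',np.percentile(q,[2,50,98],axis=0).round(0).tolist())
go(bpt(-57,48.4,100),RB);go(bpt(-57,48.4,38),RB)
E
```

```text
mug rim board frame [[-202.0, 55.0, 71.0], [-168.0, 96.0, 79.0], [-125.0, 127.0, 86.0]]
stapler [[-261.0, -103.0, 26.0], [-203.0, -87.0, 32.0], [-129.0, -72.0, 41.0]]
turn [0.    0.002 0.001] then shift mm [174.9  -0.9 101.3] before [175.1  -0.8 101. ] t 6.65
turn [0.    0.002 0.001] then shift mm [174.9  -0.9 163.3] before [175.2  -0.8 163. ] t 6.65
```

```bash
python3 -m crank '[35,0,0,0,0,0, 35,0,0,0,0,0, 35,0,20,0,0,0, 35,-1,20,0,0,0, 35,0,20,0,0,0, 0,0,30,0,0,0, 0,0,30,0,0,0, 0,0,20,0,0,0]'
python3 -m crank '[0,0,15,0,0,0, 0,0,0,0,0,0, 0,0,0,0,0,0, 0,0,0,0,0,0, 0,0,0,0,0,0, 0,0,0,0,0,0, 0,0,0,0,0,0, 0,0,0,0,0,0]'
python3 -c "
from h import *
go(bpt(-57,48.4,33.4),RB);st()"
```

```text
t: 7.45
tool_pos: [0.4747, -0.0003, 0.0678]
eef_rot: [[-0.987, -0.16, 0.001], [-0.16, 0.987, 0.001], [-0.001, 0.0, -1.0]]
ft_force: [0.4, -0.2, -4.2]
opening: 0.61
finger_force: 65.9
t: 8.25
tool_pos: [0.4755, -0.0003, 0.0541]
eef_rot: [[-0.987, -0.16, 0.002], [-0.16, 0.987, 0.0], [-0.002, 0.0, -1.0]]
ft_force: [0.3, 0.1, -4.6]
opening: 0.615
finger_force: 65.8
turn [0.    0.002 0.   ] then shift mm [ 0.3  0.3 12.7] before [ 0.3  0.3 12.7] t 8.25
{'t': 8.25, 'tool_pos': [0.476, -0.0, 0.054], 'ft_force': [0.313, 0.136, -4.621], 'opening': 0.615, 'finger_force': 65.835, 'qpos': [-0.237, 0.33, 1.936, 0.001, 0.874, -1.969]}
```

```bash
python3 -m crank '[0,0,5,0,0,0, 0,0,4,0,0,0, 0,0,2,0,0,0, 0,0,0,0,0,0, 0,0,0,0,0,0, 0,0,0,0,0,0, 0,0,0,0,0,0, 0,0,0,0,0,0]' | grep -A0 -E 'pos|force'
python3 -m crank '[0,0,0.7,0,0,0, 0,0,0.7,0,0,0, 0,0,0,0,0,0, 0,0,0,0,0,0, 0,0,0,0,0,0, 0,0,0,0,0,0, 0,0,0,0,0,0, 0,0,0,0,0,0]' | grep -E 'pos|force'
```

```text
tool_pos: [0.4755, -0.0003, 0.0429]
--
ft_force: [0.5, 0.2, -5.0]
--
finger_force: 66.3
tool_pos: [0.4758, -0.0003, 0.0422]
ft_force: [-1.4, 0.4, 5.6]
finger_force: 67.3
```

Touchdown felt (about +10 N). I back off 1.5 mm and slide in.

```bash
python3 -m crank '[0,0,-1.5,0,0,0, 0,0,0,0,0,0, -10,0,0,0,0,0, -10,0,0,0,0,0, -10,0,0,0,0,0, -10,0,0,0,0,0, 0,0,0,0,0,0, 0,0,0,0,0,0]' | grep -E 'pos|force'
python3 -m crank '[-8,0,0,0,0,0, -8,0,0,0,0,0, -8,0,0,0,0,0, -8,0,0,0,0,0, -8,0,0,0,0,0, 0,0,0,0,0,0, 0,0,0,0,0,0, 0,0,0,0,0,0]' | grep -E 'pos|force'
python3 -c "
from h import *
go(bpt(48,48.4,34.6),RB);st()"
```

```text
tool_pos: [0.5149, 0.0063, 0.0427]
ft_force: [-0.4, -0.4, -5.4]
finger_force: 66.1
tool_pos: [0.5539, 0.0126, 0.0429]
ft_force: [-0.3, -0.0, -4.1]
finger_force: 66.1
turn [0.001 0.001 0.   ] then shift mm [-25.3   0.1   0.3] before [-25.3   0.1   0.3] t 11.45
{'t': 11.45, 'tool_pos': [0.554, 0.013, 0.043], 'ft_force': [-0.272, -0.011, -4.076], 'opening': 0.613, 'finger_force': 66.131, 'qpos': [-0.179, 0.461, 1.752, 0.001, 0.928, -1.911]}
```

No contact in the mouth, so I continue to the stop.

```bash
python3 -m crank '[-6,0,0,0,0,0, -6,0,0,0,0,0, -6,0,0,0,0,0, -4,0,0,0,0,0, 0,0,0,0,0,0, 0,0,0,0,0,0, 0,0,0,0,0,0, 0,0,0,0,0,0]' | grep -E 'pos|force'
python3 -m crank '[-1,0,0,0,0,0, -1,0,0,0,0,0, -1,0,0,0,0,0, 0,0,0,0,0,0, 0,0,0,0,0,0, 0,0,0,0,0,0, 0,0,0,0,0,0, 0,0,0,0,0,0]' | grep -E 'pos|force'
python3 -c "
from h import *
go(bpt(48,48.4,34.6),RB)"
```

```text
tool_pos: [0.5758, 0.0161, 0.0431]
ft_force: [-0.5, 0.3, -3.9]
finger_force: 66.1
tool_pos: [0.5788, 0.0165, 0.043]
ft_force: [-2.5, 0.3, -4.1]
finger_force: 66.2
turn [0.    0.001 0.   ] then shift mm [-0.1  0.2  0.4] before [-0.1  0.2  0.4] t 13.05
```

```bash
python3 -m crank '[-0.7,0,0,0,0,0, -0.7,0,0,0,0,0, 0,0,0,0,0,0, 0,0,0,0,0,0, 0,0,0,0,0,0, 0,0,0,0,0,0, 0,0,0,0,0,0, 0,0,0,0,0,0]' | grep -E 'pos|force'
python3 -c "
from h import *
go(bpt(48,48.4,34.6),RB)"
```

```text
tool_pos: [0.5792, 0.0167, 0.0429]
ft_force: [-5.5, -0.9, -2.0]
finger_force: 66.4
turn [ 0.001 -0.001  0.   ] then shift mm [0.4 0.1 0.3] before [0.4 0.1 0.3] t 13.85
```

Home against the stop. Now I draw the lid straight up.

```bash
python3 -m crank '[0.4,0,0,0,0,0, 0,0,-2,0,0,0, 0,0,-2,0,0,0, 0,0,-3,0,0,0, 0,0,-4,0,0,0, 0,0,-4,0,0,0, 0,0,-4,0,0,0, 0,0,-4,0,0,0]' | grep -E 'pos|force'
python3 -m crank '[0,0,-4,0,0,0, 0,0,-4,0,0,0, 0,0,-4,0,0,0, 0,0,-4,0,0,0, 0,0,-4,0,0,0, 0,0,-4,0,0,0, 0,0,-4,0,0,0, 0,0,0,0,0,0]' | grep -E 'pos|force'
python3 -m crank '[0,0,-10,0,0,0, 0,0,-15,0,0,0, 0,0,-20,0,0,0, 0,0,-20,0,0,0, 0,0,-10,0,0,0, 0,0,0,0,0,0, 0,0,0,0,0,0, 0,0,0,0,0,0]' | grep -E 'pos|force'
python3 - <<'E'
from h import *
c=cap('wrist');P=cloud(c);o=st();Q=(P-o['tool_pos'])@o['eef_rot']*1000
a=Q[250:340,225:335].reshape(-1,3);zt=np.median(a[:,2]);print('lid top z',zt.round(1),[np.median(Q[v,240:330],0).round(1).tolist() for v in(198,205,225)])
t=cap('top')
im=np.zeros((420,720,3),np.uint8);im[:,:]=0
im[:,:560//2*2]=0
A=cv2.resize(c['image'],(400,300));B=cv2.resize(t['image'][165:260,235:340],None,fx=3,fy=3,interpolation=cv2.INTER_CUBIC)
im[:300,:400]=A;im[:285,402:717]=B;save(im,'w4')
E
```

```text
tool_pos: [0.5792, 0.0168, 0.066]
ft_force: [-4.8, -0.7, -12.5]
finger_force: 65.3
tool_pos: [0.5811, 0.0165, 0.0953]
ft_force: [-0.3, 0.4, -0.3]
finger_force: 66.4
tool_pos: [0.5791, 0.0167, 0.1679]
ft_force: [-0.1, -0.1, -1.1]
finger_force: 66.4
{'t': 16.3, 'tool_pos': [0.579, 0.017, 0.168], 'ft_force': [0.221, 0.104, -0.875], 'opening': 0.611, 'finger_force': 66.409, 'qpos': [-0.164, 0.36, 1.554, 0.001, 1.229, -1.896]}
lid top z -37.9 [[30.5, 2.9, 20.0], [30.7, 2.4, 6.2], [31.2, 2.0, -23.3]]
```

View pics/w4.png

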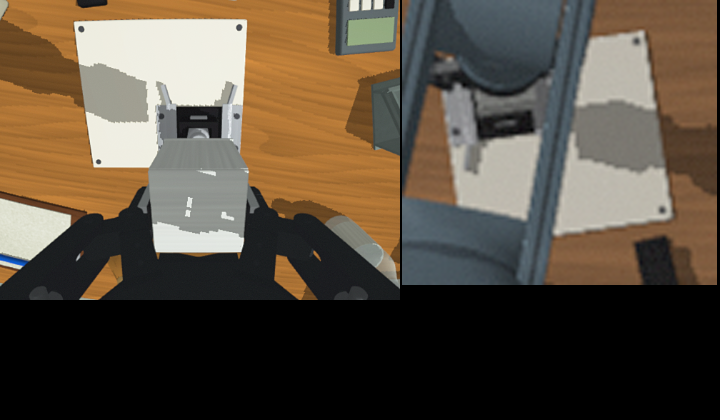

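The lid is off. The base, with the weight in it, stays in the keeper. Next I place the lid on the free half.

```bash
python3 -c "
from h import *
go(bpt(-5,-60,34),RB)"
```

```text
turn [ 0.001 -0.     0.   ] then shift mm [  53.4 -108.3  126. ] before [  53.4 -108.4  125.9] t 16.35
```

```bash
python3 -m crank '[10,-27,0,0,0,0, 14,-27,0,0,0,0, 15,-27,0,0,0,0, 14,-27,0,0,0,0, 0,0,30,0,0,0, 0,0,40,0,0,0, 0,0,30,0,0,0, 0,0,15,0,0,0]' | grep -E 'pos|force'
python3 -m crank '[0,0,8,0,0,0, 0,0,4,0,0,0, 0,0,2,0,0,0, 0,0,0,0,0,0, 0,0,0,0,0,0, 0,0,0,0,0,0, 0,0,0,0,0,0, 0,0,0,0,0,0]' | grep -E 'pos|force'
python3 -c "
from h import *
go(bpt(-5,-60,28),RB)"
```

```text
tool_pos: [0.5427, -0.0978, 0.0505]
ft_force: [-0.6, 0.4, -0.4]
finger_force: 66.4
tool_pos: [0.5452, -0.0985, 0.0403]
ft_force: [0.4, 0.3, -0.5]
finger_force: 66.4
turn [-0.     0.002  0.   ] then shift mm [ 1.4 -0.   4.3] before [ 1.4 -0.   4.3] t 17.95
```

```bash
python3 -m crank '[0,0,2,0,0,0, 0,0,1,0,0,0, 0,0,0,0,0,0, 0,0,0,0,0,0, 0,0,0,0,0,0, 0,0,0,0,0,0, 0,0,0,0,0,0, 0,0,0,0,0,0]' | grep -E 'pos|force'
python3 -m crank '[0,0,0.8,0,0,0, 0,0,0.7,0,0,0, 0,0,0,0,0,0, 0,0,0,0,0,0, 0,0,0,0,0,0, 0,0,0,0,0,0, 0,0,0,0,0,0, 0,0,0,0,0,0]' | grep -E 'pos|force'
```

```text
tool_pos: [0.5451, -0.0984, 0.037]
ft_force: [0.7, 0.5, -0.6]
finger_force: 66.4
tool_pos: [0.5453, -0.0984, 0.0362]
ft_force: [-0.4, -0.2, 5.2]
finger_force: 67.4
```

Contact at 5 N. I release, rise and hover over the weight.

```bash
python3 -m crank '[0,0,-0.5,0,0,0, 0,0,0,0,0,0, 0,0,0,0,0,0, 0,0,0,0,0,0, 0,0,0,0,0,0, 0,0,0,0,0,0, 0,0,0,0,0,0, 0,0,-5,0,0,0]' 1 | grep -E 'pos|force|opening'
python3 -m crank '[0,0,-20,0,0,0, 0,0,-30,0,0,0, 0,0,-40,0,0,0, 0,0,-40,0,0,0, -10,27,0,0,0,0, -15,27,0,0,0,0, -15,27,0,0,0,0, -13,27,0,0,0,0]' | grep -E 'pos|force'
python3 -m crank '[0,0,0,0,0,0, 0,0,0,0,0,0, 0,0,0,0,0,0, 0,0,0,0,0,0, 0,0,0,0,0,0, 0,0,0,0,0,0, 0,0,0,0,0,0, 0,0,0,0,0,0]' 0 | grep -E 'pos|force'
python3 - <<'E'
from h import *
c=cap('wrist');P=cloud(c);Q=(P-BC)@np.stack([bx,by,[0,0,1]],1)*1000
st();print('expect knob',proj(c,bpt(43,48.4,63)))
f=Q.reshape(-1,3);m=(abs(f[:,0]-43)<30)&(abs(f[:,1]-48)<30)
for a,b in((58,68),(42,50),(3,9)):
    s=f[m&(f[:,2]>a)&(f[:,2]<b)]
    if len(s)>5: print(a,len(s),np.percentile(s,[1,50,99],axis=0).round(1).tolist())
m=(abs(f[:,0]+10)<50)&(abs(f[:,1]+60)<45)
s=f[m&(f[:,2]>55)&(f[:,2]<75)];print('lid',len(s),np.percentile(s,[1,50,99],axis=0).round(1).tolist() if len(s) else 0)
im=c['image'];save(im,'w5')
E
```

```text
tool_pos: [0.5445, -0.0982, 0.0406]
ft_force: [-1.1, 0.6, -0.2]
opening: 0.997
finger_force: 0.0
tool_pos: [0.5803, 0.0176, 0.1718]
ft_force: [0.4, 0.1, -0.1]
finger_force: 0.0
tool_pos: [0.5799, 0.0164, 0.1711]
ft_force: [-0.0, -0.4, -0.5]
finger_force: 0.0
{'t': 22.0, 'tool_pos': [0.58, 0.016, 0.171], 'ft_force': [-0.119, -0.003, -0.324], 'opening': 0.499, 'finger_force': 0.0, 'qpos': [-0.164, 0.357, 1.55, 0.001, 1.234, -1.896]}
expect knob [[279.25984453 199.95000231]]
58 544 [[31.2, 37.0, 58.9], [40.7, 47.4, 62.4], [51.9, 57.3, 63.9]]
42 1743 [[19.9, 25.0, 42.1], [39.0, 48.2, 45.4], [66.0, 70.6, 47.2]]
3 855 [[13.1, 18.1, 4.2], [19.9, 50.3, 5.6], [71.5, 77.9, 7.7]]
lid 4834 [[-32.9, -86.5, 56.8], [-8.1, -58.8, 65.7], [18.7, -34.1, 67.4]]
```

View pics/w5.png

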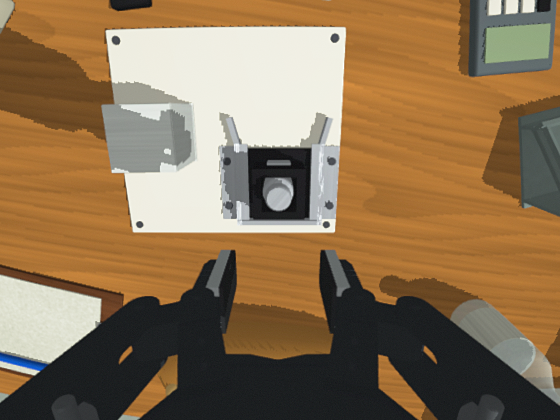

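The lid stands at (-8,-59) on the board. The weight's knob is at (279,180) px, board (41.5,47.2), and the sleeve is centred at home. I go down for the knob.

```bash
python3 -c "
from h import *
go(bpt(41.5,47.2,49),RB)"
```

```text
turn [0.    0.002 0.   ] then shift mm [  7.5  -0.7 114.1] before [  7.7  -0.8 114.1] t 22.0
```

```bash
python3 -m crank '[7.5,-0.7,20,0,0,0, 0,0,25,0,0,0, 0,0,25,0,0,0, 0,0,20,0,0,0, 0,0,14,0,0,0, 0,0,8,0,0,0, 0,0,2,0,0,0, 0,0,0,0,0,0]' | grep -E 'pos|force'
python3 -m crank '[0,0,0,0,0,0, 0,0,0,0,0,0, 0,0,0,0,0,0, 0,0,0,0,0,0, 0,0,0,0,0,0, 0,0,0,0,0,0, 0,0,0,0,0,0, 0,0,0,0,0,0]' -1 | grep -E 'pos|force|opening'
python3 -c "
from h import *
go(bpt(41.5,47.2,49),RB);st()"
```

```text
tool_pos: [0.573, 0.0147, 0.0573]
ft_force: [-0.2, -0.3, -0.1]
finger_force: 0.0
tool_pos: [0.5736, 0.0148, 0.0583]
ft_force: [-0.8, 2.3, 6.7]
opening: 0.223
finger_force: 58.8
turn [-0.     0.004  0.   ] then shift mm [ 1.  -0.1  1.3] before [ 1.  -0.1  1.3] t 23.6
{'t': 23.6, 'tool_pos': [0.574, 0.015, 0.058], 'ft_force': [-0.793, 2.265, 6.662], 'opening': 0.223, 'finger_force': 58.805, 'qpos': [-0.169, 0.467, 1.692, 0.001, 0.979, -1.902]}
```

```bash
python3 -m crank '[0,0,-2,0,0,0, 0,0,-4,0,0,0, 0,0,-8,0,0,0, 0,0,-8,0,0,0, 0,0,-8,0,0,0, 0,0,-10,0,0,0, 0,0,0,0,0,0, 0,0,0,0,0,0]' | grep -E 'force|opening'
python3 -m crank '[0,0,-20,0,0,0, 0,0,-20,0,0,0, 0,0,-20,0,0,0, 0,0,-20,0,0,0, 0,0,-20,0,0,0, 0,0,0,0,0,0, 0,0,0,0,0,0, 0,0,0,0,0,0]' | grep -E 'force|opening'
python3 - <<'E'
from h import *
c=cap('wrist');P=cloud(c);o=st();Q=((P-o['tool_pos'])@o['eef_rot']*1000).reshape(-1,3)
m=(abs(Q[:,0])<40)&(abs(Q[:,1])<9)&(Q[:,2]>-20)&(Q[:,2]<70);q=Q[m];print(len(q))
for z in range(-20,70,5):
    s=q[(q[:,2]>=z)&(q[:,2]<z+5)]
    if len(s)>3: print(z,len(s),np.percentile(s[:,0],[2,50,98]).round(1))
f=((P-BC)@np.stack([bx,by,[0,0,1]],1)*1000).reshape(-1,3)
m=(abs(f[:,0]-43)<35)&(abs(f[:,1]-48)<35);s=f[m&(f[:,2]>42)&(f[:,2]<50)];print('sleeve',np.percentile(s,[1,50,99],axis=0).round(1).tolist() if len(s) else 0)
go([.5321,-.416,.24],RB)
E
```

```text
ft_force: [-1.0, 0.5, -2.1]
opening: 0.22
finger_force: 58.8
ft_force: [-0.6, -0.3, -1.9]
opening: 0.221
finger_force: 58.9
{'t': 25.25, 'tool_pos': [0.572, 0.015, 0.195], 'ft_force': [-0.498, 0.018, -1.142], 'opening': 0.219, 'finger_force': 58.947, 'qpos': [-0.17, 0.324, 1.535, 0.001, 1.284, -1.901]}
2749
-20 37 [-7.3  1.6 11.7]
-15 1316 [-8.5  1.7 10.7]
-10 185 [ 6.4 10.1 11.6]
-5 142 [ 6.1 10.4 11.6]
0 5 [ 6.3  6.9 10.8]
5 451 [ 5.3 10.4 14.1]
10 118 [10.4 13.4 14.5]
15 103 [11.  13.5 14.6]
20 93 [11.1 13.8 14.6]
25 92 [11.1 13.6 14.6]
30 83 [11.2 13.8 14.7]
35 71 [11.3 13.7 14.7]
40 53 [11.  13.6 14.6]
sleeve [[18.8, 25.0, 42.4], [37.6, 47.3, 45.5], [64.7, 70.5, 47.1]]
turn [ 0.001 -0.001  0.   ] then shift mm [ 107.9 -419.   -44.6] before [ 108.  -418.9  -45. ] t 25.25
```

The weight hangs upright, its underside 44 mm below the TCP. The sleeve reads about 1 mm back, so I check it against the stop in the same picture and in the earlier one before leaving.

```bash
python3 - <<'E'
from h import *
c=load('wrist');P=cloud(c)
f=((P-BC)@np.stack([bx,by,[0,0,1]],1)*1000).reshape(-1,3)
g=lambda a,b,x0,x1,y0,y1:f[(f[:,2]>a)&(f[:,2]<b)&(f[:,0]>x0)&(f[:,0]<x1)&(f[:,1]>y0)&(f[:,1]<y1)]
s=g(10,16,70,95,25,70);print('stop',len(s),np.percentile(s[:,0],[1,10,50,99]).round(1))
s=g(42,50,0,90,28,68);print('sleeve x',np.percentile(s[:,0],[.5,2,98,99.5]).round(1))
s=g(10,16,-5,75,80,95);print('lip start',np.percentile(s[:,0],[.5,2]).round(1))
s=g(3,8,-20,40,30,65);print('foot',np.percentile(s[:,0],[.5,2]).round(1))
E
```

```text
stop 21 [78.9 79.1 80.  83.4]
sleeve x [18.8 19.  63.7 64.9]
lip start [-4.6 -1.7]
foot [5.7 5.8]
```

```bash
python3 -m crank '[5,-20,-5,0,0,0, 9,-37,-5,0,0,0, 12,-45,0,0,0,0, 12,-45,0,0,0,0, 12,-45,0,0,0,0, 12,-45,0,0,0,0, 12,-45,0,0,0,0, 12,-45,0,0,0,0]' | grep -E 'pos|force|opening'
python3 -m crank '[10,-40,0,0,0,0, 8,-32,0,0,0,0, 4,-20,0,0,0,0, 0,0,20,0,0,0, 0,0,20,0,0,0, 0,0,15,0,0,0, 0,0,0,0,0,0, 0,0,0,0,0,0]' | grep -E 'pos|force'
python3 - <<'E'
from h import *
c=cap('wrist');P=cloud(c);o=st();go([.5321,-.416,.128],RB)
q=P[:160,150:450].reshape(-1,3);q=q[(abs(q[:,2]-.074)<.012)];print('pan z',np.median(q[:,2]),len(q))
m=(abs(P[:,:,2]-.075)<.004);k=cv2.connectedComponents(m.astype(np.uint8))
t=P[m];print('extent',np.percentile(t,[1,99],axis=0).round(3).tolist())
E
```

```text
tool_pos: [0.5391, -0.3234, 0.2054]
ft_force: [1.8, -0.6, -1.9]
opening: 0.22
finger_force: 59.0
tool_pos: [0.5328, -0.4159, 0.1509]
ft_force: [0.3, -0.6, -1.2]
finger_force: 59.1
{'t': 26.9, 'tool_pos': [0.533, -0.416, 0.152], 'ft_force': [0.814, 0.471, -1.821], 'opening': 0.223, 'finger_force': 59.098, 'qpos': [-0.828, 0.538, 1.31, 0.002, 1.293, -2.56]}
turn [0.    0.002 0.   ] then shift mm [ 1.1  0.5 24. ] before [ 1.2  0.5 24. ] t 26.9
pan z 0.07334782664144943 21747
extent [[0.42, -0.594, 0.072], [0.637, -0.312, 0.077]]
```

```bash
python3 -m crank '[0,0,12,0,0,0, 0,0,10,0,0,0, 0,0,6,0,0,0, 0,0,3,0,0,0, 0,0,0,0,0,0, 0,0,0,0,0,0, 0,0,0,0,0,0, 0,0,0,0,0,0]' | grep -E 'pos|force'
python3 -m crank '[0,0,0.7,0,0,0, 0,0,0.8,0,0,0, 0,0,0,0,0,0, 0,0,0,0,0,0, 0,0,0,0,0,0, 0,0,0,0,0,0, 0,0,0,0,0,0, 0,0,0,0,0,0]' | grep -E 'pos|force'
```

```text
tool_pos: [0.5334, -0.4163, 0.1213]
ft_force: [0.7, -0.4, -1.0]
finger_force: 59.1
tool_pos: [0.5332, -0.4162, 0.1193]
ft_force: [0.6, 0.8, -2.3]
finger_force: 59.1
```

```bash
python3 -m crank '[0,0,0.6,0,0,0, 0,0,0.6,0,0,0, 0,0,0,0,0,0, 0,0,0,0,0,0, 0,0,0,0,0,0, 0,0,0,0,0,0, 0,0,0,0,0,0, 0,0,0,0,0,0]' | grep -E 'pos|force'
```

```text
tool_pos: [0.5333, -0.4162, 0.1184]
ft_force: [-1.0, 1.3, 1.9]
finger_force: 59.5
```

Contact. I open, rise and check the weight.

```bash
python3 -m crank '[0,0,0,0,0,0, 0,0,0,0,0,0, 0,0,0,0,0,0, 0,0,0,0,0,0, 0,0,0,0,0,0, 0,0,-5,0,0,0, 0,0,-15,0,0,0, 0,0,-30,0,0,0]' 0 | grep -E 'pos|force'
python3 -m crank '[0,0,-40,0,0,0, 0,0,-30,0,0,0, 0,0,-20,0,0,0, 0,0,0,0,0,0, 0,0,0,0,0,0, 0,0,0,0,0,0, 0,0,0,0,0,0, 0,0,0,0,0,0]' | grep -E 'pos|force'
python3 - <<'E'
from h import *
c=cap('wrist');P=cloud(c);o=st()
f=P.reshape(-1,3);f=f[(abs(f[:,0]-.533)<.05)&(abs(f[:,1]+.416)<.05)]
s=f[(f[:,2]>.122)&(f[:,2]<.14)];print('knob',len(s),np.percentile(s,[1,50,99],axis=0).round(4).tolist())
m=(abs(P[:,:,2]-.074)<.004)
ys=[];Q=P[m];ex=unit(np.array([.82,-.57,0]));
cc=cv2.minAreaRect((Q[:,:2]*1000).astype(np.float32));print(cc)
cc0=(np.array([.5321,-.416]));go(bpt(-25,48.4,150),RB)
E
```

```text
tool_pos: [0.5321, -0.4151, 0.1671]
ft_force: [0.9, 0.4, 0.0]
finger_force: 0.0
tool_pos: [0.5326, -0.4159, 0.2566]
ft_force: [0.0, -0.4, 0.8]
finger_force: 0.0
{'t': 30.95, 'tool_pos': [0.533, -0.416, 0.257], 'ft_force': [-0.129, 0.054, 0.428], 'opening': 0.502, 'finger_force': 0.0, 'qpos': [-0.828, 0.477, 1.152, 0.002, 1.513, -2.56]}
knob 467 [[0.5219, -0.4267, 0.1233], [0.5313, -0.4166, 0.1303], [0.5425, -0.4063, 0.132]]
((582.3829956054688, -345.17547607421875), (470.54974365234375, 722.4443969726562), 7.875589847564697)
turn [0.002 0.001 0.   ] then shift mm [-41.7 419.8  99. ] before [-41.8 419.6  99.8] t 30.95
```

The weight stands upright at the middle of the pan. I return with shut fingers to nudge the case the last millimetre home.

```bash
python3 -m crank '[-2,25,0,0,0,0, -5,45,0,0,0,0, -5,50,0,0,0,0, -5,50,0,0,0,0, -5,50,0,0,0,0, -5,50,0,0,0,0, -5,50,0,0,0,0, -5,50,0,0,0,0]' -1 | grep -E 'pos|force'
python3 -m crank '[-5,40,0,0,0,0, 0,10,0,0,0,0, 0,0,30,0,0,0, 0,0,40,0,0,0, 0,0,30,0,0,0, 0,0,0,0,0,0, 0,0,0,0,0,0, 0,0,0,0,0,0]' | grep -E 'pos|force|opening'
python3 - <<'E'
from h import *
c=cap('wrist');P=cloud(c)
f=((P-BC)@np.stack([bx,by,[0,0,1]],1)*1000).reshape(-1,3)
g=lambda a,b,x0,x1,y0,y1:f[(f[:,2]>a)&(f[:,2]<b)&(f[:,0]>x0)&(f[:,0]<x1)&(f[:,1]>y0)&(f[:,1]<y1)]
for n,w in dict(sleeve=(42,50,0,90,28,68),foot=(3,8,-20,40,30,65)).items():
    s=g(*w);print(n,len(s),np.percentile(s[:,0],[.5,2,98]).round(1) if len(s) else 0)
go(bpt(-25,48.4,27),RB)
E
```

```text
tool_pos: [0.5098, -0.0447, 0.2582]
ft_force: [0.6, -0.5, 0.7]
finger_force: 0.0
tool_pos: [0.5088, 0.0029, 0.1601]
ft_force: [-0.3, 0.1, 0.7]
opening: 0.004
finger_force: 0.0
sleeve 172 [18.5 18.7 26.8]
foot 481 [ 5.7  5.8 19.1]
turn [-0.001  0.005 -0.   ] then shift mm [  1.8   2.4 125.3] before [  2.4   2.5 125.3] t 32.6
```

```bash
python3 -m crank '[0,2,30,0,0,0, 0,0,40,0,0,0, 0,0,35,0,0,0, 0,0,20,0,0,0, -8,0,0,0,0,0, -8,0,0,0,0,0, -8,0,0,0,0,0, 0,0,0,0,0,0]' | grep -E 'pos|force'
python3 -m crank '[-2,0,0,0,0,0, -2,0,0,0,0,0, -2,0,0,0,0,0, 0,0,0,0,0,0, 0,0,0,0,0,0, 0,0,0,0,0,0, 0,0,0,0,0,0, 0,0,0,0,0,0]' | grep -E 'pos|force'
python3 -c "
from h import *
go(bpt(8,48.4,27),RB)"
```

```text
tool_pos: [0.5342, 0.0093, 0.0353]
ft_force: [0.2, 0.7, -0.3]
finger_force: 0.0
tool_pos: [0.5368, 0.0105, 0.0333]
ft_force: [0.7, 0.1, -0.1]
finger_force: 0.0
turn [0.    0.001 0.   ] then shift mm [-2.5 -0.6 -1.7] before [-2.5 -0.6 -1.7] t 34.2
```

```bash
python3 -m crank '[-1,0,0,0,0,0, -1,0,0,0,0,0, -1,0,0,0,0,0, 0,0,0,0,0,0, 0,0,0,0,0,0, 0,0,0,0,0,0, 0,0,0,0,0,0, 0,0,0,0,0,0]' | grep -E 'pos|force'
python3 -m crank '[-0.7,0,0,0,0,0, -0.7,0,0,0,0,0, 0,0,0,0,0,0, 0,0,0,0,0,0, 0,0,0,0,0,0, 0,0,0,0,0,0, 0,0,0,0,0,0, 0,0,0,0,0,0]' | grep -E 'pos|force'
```

```text
tool_pos: [0.5396, 0.011, 0.0333]
ft_force: [-2.8, -0.4, 1.0]
finger_force: 0.8
tool_pos: [0.5406, 0.0111, 0.0332]
ft_force: [-5.0, -2.1, 1.8]
finger_force: 2.6
```

```bash
python3 -m crank '[-0.7,0,0,0,0,0, -0.5,0,0,0,0,0, 0,0,0,0,0,0, 0,0,0,0,0,0, 0,0,0,0,0,0, 0,0,0,0,0,0, 0,0,0,0,0,0, 0,0,0,0,0,0]' | grep -E 'pos|force'
python3 -m crank '[3,0,0,0,0,0, 12,0,0,0,0,0, 15,0,0,0,0,0, 0,0,-30,0,0,0, 0,0,-40,0,0,0, 0,0,-40,0,0,0, 0,0,-15,0,0,0, 0,0,0,0,0,0]' | grep -E 'pos|force'
python3 - <<'E'
from h import *
c=cap('wrist');P=cloud(c)
f=((P-BC)@np.stack([bx,by,[0,0,1]],1)*1000).reshape(-1,3)
g=lambda a,b,x0,x1,y0,y1:f[(f[:,2]>a)&(f[:,2]<b)&(f[:,0]>x0)&(f[:,0]<x1)&(f[:,1]>y0)&(f[:,1]<y1)]
for n,w in dict(sleeve=(42,50,0,90,28,68),foot=(3,8,-20,40,30,65)).items():
    s=g(*w);print(n,len(s),np.percentile(s[:,0],[.5,2,98]).round(1) if len(s) else 0)
E
```

```text
tool_pos: [0.5412, 0.0113, 0.0332]
ft_force: [-7.2, -2.8, 4.2]
finger_force: 3.6
tool_pos: [0.5147, 0.0062, 0.1614]
ft_force: [0.4, 0.1, -0.1]
finger_force: 0.0
sleeve 383 [19.7 19.9 33.7]
foot 488 [ 6.8  7.1 20.3]
```

```bash
python3 - <<'E'
from h import *
for n in('top','side'):
    P=cloud(cap(n));f=((P-BC)@np.stack([bx,by,[0,0,1]],1)*1000).reshape(-1,3)
    s=f[(abs(f[:,0]+9)<32)&(abs(f[:,1]+60)<32)&(f[:,2]>58)&(f[:,2]<76)];print('lid',len(s),np.median(s,0).round(1) if len(s) else 0)
    g=P.reshape(-1,3);w=g[(abs(g[:,0]-.532)<.02)&(abs(g[:,1]+.416)<.02)&(g[:,2]>.12)&(g[:,2]<.14)];print('weight',len(w),np.median(w,0).round(3) if len(w) else 0)
st();print(r.sign_off())
E
```

```text
lid 230 [ -8.6 -66.6  64.7]
weight 51 [ 0.536 -0.412  0.129]
lid 244 [ -8.1 -64.5  64.1]
weight 75 [ 0.532 -0.42   0.13 ]
{'t': 37.55, 'tool_pos': [0.512, 0.007, 0.157], 'ft_force': [-0.455, 0.061, 0.312], 'opening': -0.008, 'finger_force': 0.0, 'qpos': [-0.206, 0.255, 1.733, 0.001, 1.154, -1.938]}
the job is handed in; nothing more can be done
None
```

The job is handed in at 37.6 s: by the last camera readings, the open case is home in the keeper, the lid stands open end down on the free half of the board, and the weight stands upright at the middle of the scale's pan.

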